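# Run a shaft up to the hidden measuring tip

## Task

Lift the turned shaft out of its wooden cradle and lay it flat in the two steel vee rests of the measuring fixture, thin end towards the grey hood. Then slide it along the rests, thin end into the hood, feeling for the sprung plunger hidden inside: stop when the plunger is pressed fully home and goes firm, and do not shove the measuring head back. Leave the shaft lying there, and leave the case, jar and loupe where they are.

Things in the scene. Friction and masses are not known exactly. Their poses are not given: they have to be found in the camera images.
- shaft: Turned aluminium shaft, 0.26 kg +-20%, starts lying level in the cradle: round body 26 mm dia. x 170 mm with a thin journal 14 mm dia. x 35 mm on one end (a dark line rings the body near the journal). Origin on the axis, mid-body; x axis along the shaft towards the journal: thick end face at x = -85 mm, shoulder at +85 mm, centre of mass at about +6 mm. Any roll about x.
- shaft_tip (a point): The end face centre of the shaft's thin journal, 120 mm from the shaft's origin along its x axis.
- cradle: Low wooden cradle, fixed: base 130 x 70 x 12 mm, two notched rests 14 mm thick, 46 mm wide, centred 45 mm either side of the middle, tops 37 mm above the table; room for fingers between them. Origin on the table under its middle; x axis along the shaft and, at the start, in the shaft's direction. The shaft's axis lies 42 mm above the table.
- fixture: Steel measuring fixture, fixed: base plate 12 mm thick, x -130 to +235 mm, y -45 to +45 mm. Origin on the table below the middle between its two vee rests; x is the feed direction along the vees to the hood, z up. Rests: 10 mm thick, 46 mm wide, centred at x = -40 and +40 mm, tops 50 mm above the table. Only the base plate lies between and behind the rests.
- vee_mid (a point): Point on the axis that the shaft takes when lying in the vees, midway between the rests, 55 mm above the table (fixture x = 0); axes as the fixture's. Both rests carry the shaft's thick body while its origin is between 35 mm before and 40 mm past this point; with it 25 mm before, the journal tip is still 10 mm outside the hood.
- hood_mouth (a point): Centre of the open mouth of the grey sheet-metal hood, on the vees' axis, fixture x = +105 mm. The hood is 56 mm wide outside, 44 mm inside; roof 76 to 81 mm above the table; it reaches to fixture x = +235 mm and is closed at the back.
- plunger (a joint): Travel of the 16 mm round plunger hidden in the hood on the vees' axis, m: 0 untouched, 0.005 home and firm. Moves along fixture x. Its spring (under 1 N) is weaker than the shaft's friction in the vees (about 1 to 4 N), so the shaft stays where left. Its untouched face lies 10 to 40 mm inside the hood's mouth, a different depth each time.
- head_slide (a joint): How far the measuring head that carries the plunger has been shoved back along fixture x, m: 0 at the start. It is clamped by friction only and gives way at a push of about 16 N; it does not come back. More than 0.005 spoils the setting.
- gauge_case: Bystander: closed wooden gauge case, 75 x 110 x 35 mm, loose on the table; origin at the centre of its underside.
- wipe_jar: Bystander: amber glass jar with a black cap, 56 mm in diameter and 60 mm high, loose; origin at the centre of its underside.
- loupe: Bystander: black loupe, 44 mm in diameter and 40 mm high, loose; origin at the centre of its underside.
There are look-alikes about, which are no part of the job. There is more than one size of the shaft; the job needs the largest.

How it is judged:
On the way, in this order (a step that is already met when the one before it is completed fails the run):
1. the shaft lies flat in both vee rests, thin end towards the hood (angle between the x axis of shaft and the x axis of fixture, either way round below 0.06 rad and y of shaft in the frame of fixture between -0.004 and 0.004 m and z of shaft in the frame of fixture between 0.05 and 0.059 m and x of shaft_tip in the frame of fixture above 0.07 m), for 0.2 s.
2. the shaft has pressed the hidden plunger home (value of joint plunger above 0.003 m), for 0.2 s.
At the end, for the whole second after the job is handed in: The shaft lies at rest in both vee rests (axis within 4 mm sideways, about 4 mm in height and 0.06 rad of the vees' axis), thin end in the hood, holding the plunger pressed by more than 3 of its 5 mm, with the measuring head shoved back less than 5 mm (all of step 1 and value of joint plunger above 0.003 m and value of joint head_slide below 0.005 m and linear speed of shaft below 0.01 m/s); the robot touches nothing.
It fails at once if the measuring head is shoved back by 5 mm or more (value of joint head_slide above 0.005 m).
It fails at once if the gauge case, the jar or the loupe is moved more than 20 mm (distance of any of gauge_case, wipe_jar, loupe from where it was at the start of the episode above 0.02 m).
It also fails if it takes over 58 s, if anything falls off the work surface, if the arm or the gripper's body presses on something with over 40 N, if the wrist force passes 120 N, or if a joint passes its speed limit or range.

## Robot

A 6-joint arm with a two-finger parallel gripper is mounted at the origin on the work surface. World frame = base frame: x ahead of the robot, y to its left, z up, the work surface at z = 0. Lengths are in m, angles in rad, forces in N, time in s.
With the tool pointing down it reaches from about 0.325 to 0.9 m from the base axis. Payload 6.1 kg.
Tool frame: the origin (TCP) lies midway between the tips of the shut fingers; the grasp point (between the pads) lies 19 mm behind it; z points along the fingers, y is the line along which they close (so a half turn about z gives the same grasp; the last joint's range is limited). The gripper opens to 85 mm and grips with 20 to 120 N. Pads are 22 mm wide; open, the fingers measure 114 mm over their backs; the gripper's body (76 mm by 85 mm) begins 54 mm behind the grasp point. The pads swing forward as they close: fully open they stand 13 mm farther back than shut.
Start: joints at [-1.326, 0.22, 1.526, -0, 1.395, -0.126], TCP at [0.226, -0.583, 0.231] pointing down, gripper open.
Joint ranges: [-2.98, 2.98], [-0.91, 2.08], [0.09, 2.57], [-1.24, 4.39], [0.2, 2.65], [-2.68, 2.68]. Speed limits (rad/s): [2.57, 2.57, 3.01, 3.14, 3.14, 3.14].

## Interface

Orientations are given as [roll, pitch, yaw] about the fixed x, y, z axes, in that order (R = Rz(yaw) Ry(pitch) Rx(roll)).
In Python, from plant import movep, move_l, set_joints, gripper_to, hold, inverse_kinematics, observe, get_image, get_calibration, Unreachable, job_done gives the robot as it stands. Calls block until the motion is done:
- movep(position, orientation): joint-space move of the TCP to a pose.
- move_l(position, feed=0.15, rotation=None, max_force=None): straight line of the TCP; rotation=None keeps the orientation; feed is the mean speed in m/s. With max_force (N) it stops when the force on the tool has changed by that much, and returns True; else False.
- set_joints(angles): joint-space move.
- gripper_to(opening, f_grip=None): finger opening in m; f_grip is the grip in N (None keeps the last); returns when the fingers have stopped.
- hold(seconds).
- inverse_kinematics(position, orientation): joint angles nearest the present ones, or None.
- observe(): the state.
- get_image(name): name is "side" or "top" or "wrist"; returns (picture, depth): 480x640x3 uint8, red, green, blue; 480x640 float32, m along the optical axis (not along the pixel's ray), 0 where there is no reading.
- get_calibration(name): a dict with "intrinsics" (3x3 intrinsics, pixels), "world_from_camera" (4x4, takes a point from camera to world coordinates). Camera axes: x right, y down, z forward; pixel columns grow to the right and rows downward; lengths in m; the calibration is good to about 2 mm. A picture is of the moment at which its call begins: read the wrist's pose just before it. get_calibration takes no time and is no camera call; for the wrist camera it gives the pose at the moment of the call.
A pose or a line that the arm cannot do raises Unreachable and nothing moves.
- job_done(): hands the job in; it is judged then, once.
The state is a dict: "time_s": time; "q": joint angles; "joint_velocities": joint speeds; "joint_torque": joint torques, N m; "eef_pos": TCP position; "tcp_rot": TCP orientation; "ft_force": force on the tool from outside, world axes, zero at the start; "torque": the same for the moment, N m; "opening": finger opening in m; "grasp_force": force on a finger pad.
Only numpy, scipy, OpenCV 4.12 (cv2) and the standard library are available. Lean on these libraries where they do the work, as an engineer would, in place of code of your own. Each camera call takes 0.05 s, during which the arm holds its last target. There are 200 camera calls.

## Working session

There is one attempt and no reset: what is moved stays moved. The work goes in short steps, each a Python script; the robot and the scene stay as the last script left them, time stands still between calls to the robot, and variables do not carry over. Pictures are saved under pics/ and viewed, at most 10 in all, crops included, and the job is handed in when it is done.

```bash
mkdir -p pics; ls
python3 - <<'E'
from plant import *
import cv2,numpy as np
for n in("top","side"):
    im,d=get_image(n); cv2.imwrite(f"pics/{n}0.png",im[:,:,::-1]); np.save(f"pics/{n}0.npy",d)
    c=get_calibration(n); print(n,np.round(c["intrinsics"],1).tolist(),np.round(c["world_from_camera"],3).tolist())
print(observe())
E
```

```text
pics
top [[515.6, 0.0, 313.2], [0.0, 515.6, 242.4], [0.0, 0.0, 1.0]] [[-0.025, -0.985, 0.171, 0.362], [-1.0, 0.028, 0.013, -0.029], [-0.017, -0.171, -0.985, 1.171], [0.0, 0.0, 0.0, 1.0]]
side [[582.6, 0.0, 307.1], [0.0, 582.6, 239.0], [0.0, 0.0, 1.0]] [[-0.981, -0.117, 0.154, 0.321], [-0.192, 0.659, -0.727, 0.875], [-0.016, -0.743, -0.669, 0.915], [0.0, 0.0, 0.0, 1.0]]
{'time_s': 0.1, 'q': array([-1.32609385e+00,  2.21162282e-01,  1.52751804e+00, -2.08840213e-05,
        1.39471576e+00, -1.26078714e-01]), 'joint_velocities': array([ 0.00237972,  0.00035858, -0.00212009, -0.00027391, -0.0001356 ,
        0.00091492]), 'joint_torque': array([ 3.10574785e-05, -4.98244786e+01, -3.90546691e+01, -2.72514226e-04,
        5.69607029e-03, -4.77099789e-06]), 'eef_pos': array([ 0.22633018, -0.58197835,  0.23028805]), 'tcp_rot': array([-3.13980096e+00, -2.06380267e-04,  3.70784679e-01]), 'ft_force': array([-0.75928626,  0.29226442, -0.15535442]), 'torque': array([ 0.0655394 ,  0.0482771 , -0.03784222]), 'grasp_force': 0.0, 'opening': 0.0854555496153593}
```

View pics/top0.png

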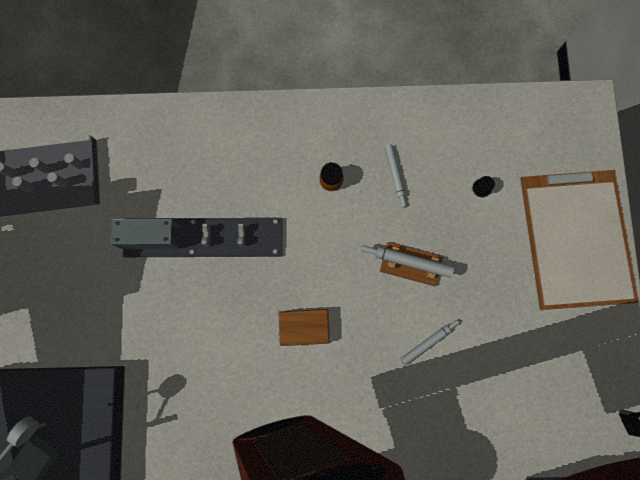

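View pics/side0.png

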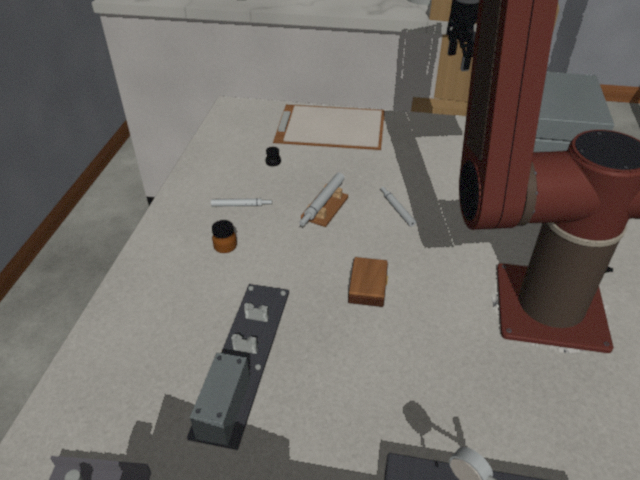

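Top view: the large shaft lies in the cradle from (363,248), thin end, to (453,272). The fixture spans (113–286, 218–257), with the hood at its left end and the vees near (205,233) and (240,233), so the feed runs about +y. The case is at (304,327), the jar at (331,176) and the loupe at (483,186). The side view agrees, and the two loose shafts are smaller look-alikes.

```bash
cat > h.py <<'E'
from plant import *
import cv2,numpy as np
def cloud(d,c):
    K,T=c["intrinsics"],c["world_from_camera"]
    v,u=np.mgrid[:480,:640]
    P=np.stack([(u-K[0,2])/K[0,0]*d,(v-K[1,2])/K[1,1]*d,d],-1)
    return P@T[:3,:3].T+T[:3,3]
def ray(px,c,z):
    K,T=c["intrinsics"],c["world_from_camera"]
    px=np.atleast_2d(px).astype(float)
    D=np.c_[px,np.ones(len(px))]@np.linalg.inv(K).T@T[:3,:3].T
    return T[:3,3]+D*((z-T[2,3])/D[:,2])[:,None]
def axis2(xy):
    vx,vy,x,y=cv2.fitLine(xy.astype(np.float32),cv2.DIST_HUBER,0,.001,.001).ravel()
    return np.array([x,y]),np.array([vx,vy])
E
python3 - <<'E'
from h import *
for n in("top","side"):
    d=np.load(f"pics/{n}0.npy");c=get_calibration(n);P=cloud(d,c);im=cv2.imread(f"pics/{n}0.png")
    x,y,z=P[...,0],P[...,1],P[...,2]
    t=(d>0)&(x>.3)&(x<.6)&(y>-.3)&(y<-.0)
    print(n,"table z",np.median(z[t]),np.std(z[t&(abs(z)<.01)]))
    m=((d>0)&(z>.008)&(z<.12)&(x>.15)&(x<.7)&(y<.4)&(y>-.5)).astype(np.uint8)
    k,l,s,ce=cv2.connectedComponentsWithStats(m)
    for i in range(1,k):
        if s[i,4]>60:
            q=P[l==i];print(s[i].tolist(),"min",q.min(0).round(3),"max",q.max(0).round(3),"mean",q.mean(0).round(3))
    hsv=cv2.cvtColor(im,cv2.COLOR_BGR2HSV)
    # grey shaft pixels
    g=(m>0)&(hsv[...,1]<60)&(hsv[...,2]>70)&(z>.025)&(y<-.06)&(x<.45)
    k,l,s,ce=cv2.connectedComponentsWithStats(g.astype(np.uint8))
    for i in range(1,k):
        if s[i,4]>150:
            q=P[l==i];p,v=axis2(q[:,:2]);tt=(q[:,:2]-p)@v
            print("shaft",s[i].tolist(),p,v,"ends",p+v*tt.min(),p+v*tt.max(),np.ptp(tt),"z95",np.percentile(q[:,2],[50,95]))
E
```

```text
top table z 0.00034318332798433104 0.0025155809537482665
[474, 176, 21, 20, 316] min [ 0.662 -0.428  0.009] max [ 0.7   -0.389  0.045] mean [ 0.679 -0.407  0.031]
[321, 178, 22, 13, 217] min [ 0.685 -0.085  0.008] max [ 0.7   -0.036  0.063] mean [ 0.692 -0.06   0.04 ]
[394, 182, 13, 25, 171] min [ 0.641 -0.231  0.008] max [ 0.699 -0.206  0.024] mean [ 0.674 -0.219  0.015]
[121, 218, 162, 39, 5915] min [0.534 0.056 0.008] max [0.633 0.4   0.087] mean [0.58  0.234 0.03 ]
[361, 242, 93, 44, 2045] min [ 0.458 -0.319  0.008] max [ 0.559 -0.12   0.059] mean [ 0.507 -0.23   0.033]
[279, 309, 51, 37, 1729] min [ 0.334 -0.044  0.02 ] max [0.411 0.066 0.041] mean [0.373 0.01  0.034]
[401, 320, 58, 46, 551] min [ 0.285 -0.331  0.008] max [ 0.38  -0.2    0.024] mean [ 0.331 -0.261  0.016]
side table z 0.003343354333241011 0.0019553705443500946
[266, 146, 16, 20, 244] min [ 0.662 -0.432  0.008] max [ 0.7   -0.388  0.048] mean [ 0.68  -0.403  0.03 ]
[300, 172, 49, 54, 1276] min [ 0.459 -0.321  0.008] max [ 0.559 -0.121  0.062] mean [ 0.503 -0.221  0.035]
[381, 186, 35, 39, 349] min [ 0.287 -0.334  0.008] max [ 0.38  -0.2    0.027] mean [ 0.33  -0.257  0.018]
[247, 198, 26, 8, 142] min [ 0.642 -0.236  0.008] max [ 0.7   -0.204  0.028] mean [ 0.674 -0.218  0.017]
[225, 221, 13, 30, 232] min [ 0.683 -0.083  0.008] max [ 0.7   -0.035  0.068] mean [ 0.693 -0.053  0.039]
[348, 256, 41, 50, 1646] min [ 0.333 -0.047  0.008] max [0.411 0.068 0.044] mean [0.372 0.022 0.034]
[195, 283, 95, 153, 6621] min [0.534 0.053 0.008] max [0.628 0.4   0.09 ] mean [0.575 0.25  0.039]
```

Run:
```python
from h import *
c=get_calibration("wrist");print(c["world_from_camera"].round(3).tolist(),c["intrinsics"].round(1).tolist())
def snap(n):
    c=get_calibration("wrist");im,d=get_image("wrist");cv2.imwrite(f"pics/{n}.png",im[:,:,::-1]);np.savez(f"pics/{n}.npz",d=d,K=c["intrinsics"],T=c["world_from_camera"])
    print(n,c["world_from_camera"][:3,3].round(3),observe()["time_s"],observe()["ft_force"].round(2))
# work over the cradle first, then the fixture
for n,p,yaw in(("c1",[.49,-.25,.30],1.31),("c2",[.51,-.17,.30],1.31),("f1",[.58,.06,.30],1.5708),("f2",[.58,.14,.30],1.5708)):
    try: movep(p,[np.pi,0,yaw]);hold(.2);snap(n)
    except Unreachable as e: print(n,e)
```

```text
[[0.362, -0.884, -0.296, 0.301], [-0.932, -0.344, -0.112, -0.552], [-0.003, 0.316, -0.949, 0.373], [0.0, 0.0, 0.0, 1.0]] [[424.1, 0.0, 320.4], [0.0, 424.1, 242.0], [0.0, 0.0, 1.0]]
c1 [ 0.51  -0.172  0.442] 1.9333 [ 0.59 -0.7   0.27]
c2 [ 0.53  -0.092  0.442] 2.6083 [-0.8   0.79  0.87]
f1 [0.579 0.14  0.442] 3.8083 [ 0.59 -0.71 -0.58]
f2 [0.58  0.221 0.442] 4.475 [ 0.28 -0.9   0.2 ]
```

Run:
```python
import cv2,numpy as np
cv2.imwrite("pics/cc.png",cv2.resize(np.hstack([cv2.imread("pics/c1.png"),cv2.imread("pics/c2.png")]),(800,300)))
```

```text
(no output)
```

View pics/c1.png

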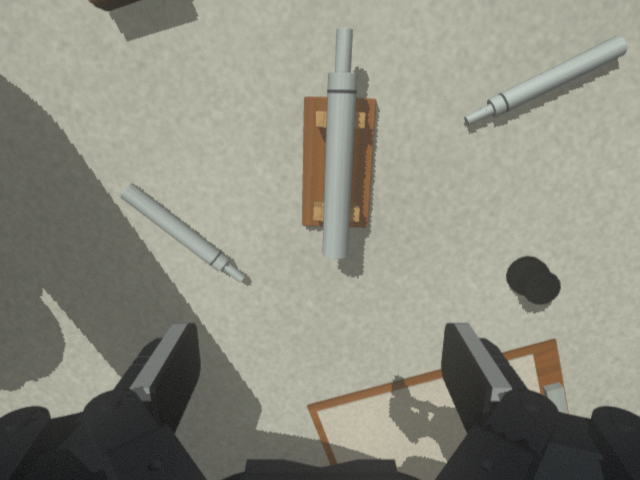

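View pics/f1.png

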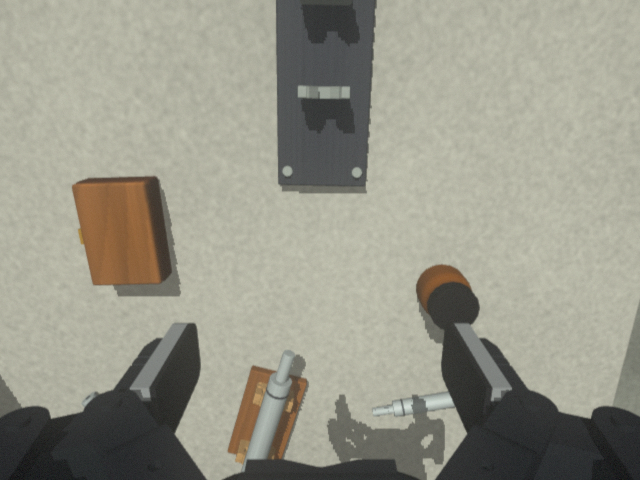

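c1: the shaft runs from its tip at (344,30), past the shoulder at about (342,75), to the thick end at (336,257), in the cradle (304–377, 97–228). f1: the near vee rest is at (324,93), the far one at (331,2), and the base plate's end edge is at row ~185.

```bash
cat >> h.py <<'E'
def load(n):
    f=np.load(f"pics/{n}.npz");c=dict(intrinsics=f["K"],world_from_camera=f["T"]);im=cv2.imread(f"pics/{n}.png")
    return im,f["d"],c,cloud(f["d"],c),cv2.cvtColor(im,cv2.COLOR_BGR2HSV)
def tri(pc):
    A=np.zeros((3,3));b=np.zeros(3)
    for px,c in pc:
        o=c["world_from_camera"][:3,3];v=ray(px,c,0)[0]-o;v/=np.linalg.norm(v);M=np.eye(3)-np.outer(v,v);A+=M;b+=M@o
    return np.linalg.solve(A,b)
E
python3 - <<'E'
from h import *
E={}
for n in("c1","c2"):
    im,d,c,P,h=load(n)
    z=P[...,2]
    m=((d>0)&(z>.028)&(z<.075)&(h[...,1]<45)&(h[...,2]>90)).astype(np.uint8);m[330:]=0
    m=cv2.morphologyEx(m,cv2.MORPH_CLOSE,np.ones((5,5)))
    k,l,s,ce=cv2.connectedComponentsWithStats(m);i=1+s[1:,4].argmax();r=l==i
    v,u=np.nonzero(r);p0,dv=axis2(np.c_[u,v]);
    if dv[1]>0: dv=-dv
    t=(np.c_[u,v]-p0)@dv
    w=np.array([ (abs(t-q)<.5).sum() for q in np.arange(t.min(),t.max())])
    a=p0+dv*t.min();b=p0+dv*t.max();E[n]=(a,b,c)
    sh=t.min()+np.nonzero(w>.75*np.median(w))[0].max()
    # silhouette row midpoints of the body -> plane
    rows=[(u[v==y].mean(),y) for y in range(int((p0+dv*sh)[1])+4,int(a[1])-4)]
    q=ray(rows,c,.042)[:,:2];pw,dw=axis2(q);dw*=np.sign(dw[1])
    aw,bw,sw=[ray(x,c,.042)[0,:2] for x in(a,b,p0+dv*sh)]
    tops=P[r][:,2]
    print(n,s[i],"px",a,b,"line",pw,dw,np.arctan2(dw[1],dw[0]),"ends@42",aw,bw,"sh",sw,"len",np.linalg.norm(aw-bw),"L body",np.linalg.norm(aw-sw),"ztop",np.percentile(tops,[50,90,97]))
    t2=(d>0)&(abs(z)<.012);print("table",np.median(z[t2]))
    w_=((d>0)&(z>.006)&(z<.05)&(h[...,1]>90)&(np.hypot(P[...,0]-.5,P[...,1]+.23)<.1))
    print("cradle mean/ext",cv2.minAreaRect(P[w_][:,:2].astype(np.float32)))
print("tri tip",tri([(E[n][1],E[n][2]) for n in E]),"thick",tri([(E[n][0],E[n][2]) for n in E]))
for n in("f1","f2"):
    im,d,c,P,h=load(n);z=P[...,2]
    R=(d>0)&(abs(P[...,0]-.58)<.08)&(P[...,1]>.02)&(P[...,1]<.42)
    R[330:]=0
    b=R&(z>.006)&(z<.02)&(h[...,2]<90)
    q=P[b][:,:2]; rc=cv2.minAreaRect(q.astype(np.float32)); print(n,"base",rc,"ymin",np.percentile(q[:,1],.3),"zmed",np.median(P[b][:,2]))
    L=[];Rr=[]
    for y in range(330):
        x=np.nonzero(b[y])[0]
        if len(x)>60: L.append((x.min(),y));Rr.append((x.max(),y))
    for e in(L,Rr):
        p,dv=axis2(ray(e,c,.012)[:,:2]);dv*=np.sign(dv[1]);print("  edge",p,"x at y=.15:",p[0]+dv[0]/dv[1]*(.15-p[1]),np.arctan2(dv[1],dv[0]))
    m=(R&(z>.035)&(z<.065)&(h[...,2]>100)).astype(np.uint8)
    k,l,s,ce=cv2.connectedComponentsWithStats(m)
    for i in range(1,k):
        if s[i,4]>80: 
            q=P[l==i];print("  rest",s[i],"mean",q.mean(0),"z",np.percentile(q[:,2],[50,90]),cv2.minAreaRect(ray(np.argwhere(l==i)[:,::-1],c,.05)[:,:2].astype(np.float32)))
    m=(R&(z>.065)&(z<.1)); print("  hood",m.sum(), P[m].min(0) if m.any() else "")
E
```

```text
c1 [ 322   27   35  232 5777] px [334.47230572 258.10458627] [344.25399054  26.88383495] line [ 0.5104495  -0.23192999] [0.28758582 0.95775485] 1.2790911 ends@42 [ 0.48401346 -0.31986737] [ 0.54452378 -0.11878237] sh [ 0.53417138 -0.15318497] len 0.20999208278998469 L body 0.17406560984178945 ztop [0.05205944 0.05453357 0.05521323]
table -0.00030995179117737637
cradle mean/ext ((0.509763240814209, -0.23460716009140015), (0.1291746348142624, 0.06932039558887482), 73.18351745605469)
c2 [ 323  128   33  202 4752] px [334.6156113  329.39659581] [343.89941023 127.71917819] line [ 0.5083561  -0.23877558] [0.288129  0.9575916] 1.2785239 ends@42 [ 0.4841486  -0.31898956] [ 0.54432452 -0.11949953] sh [ 0.53439898 -0.15240384] len 0.2083684559462867 L body 0.17399972227768806 ztop [0.05204312 0.05447154 0.05511524]
table -0.0003768234853794572
cradle mean/ext ((0.5098573565483093, -0.23366880416870117), (0.12914547324180603, 0.06917405873537064), 73.27303314208984)
tri tip [ 0.54420585 -0.1192532   0.04558179] thick [ 0.48369102 -0.32146517  0.03765869]
f1 base ((0.5822409987449646, 0.14318683
[... 506 characters left out ...]
9907837), (0.24975040555000305, 0.08922525495290756), 88.59187316894531) ymin 0.06047199932611974 zmed 0.011619817489603945
  edge [0.538971  0.1689183] x at y=.15: 0.53858024 1.5501447
  edge [0.6272248  0.20602463] x at y=.15: 0.62579465 1.5452745
  rest [300  86  52  13 544] mean [0.58374508 0.22853191 0.04521984] z [0.04689878 0.04889867] ((0.5837306976318359, 0.22838172316551208), (0.009536576457321644, 0.04476842284202576), 88.4177474975586)
  rest [300 175  49  14 520] mean [0.58206862 0.14937419 0.0445643 ] z [0.04660686 0.04861667] ((0.5823318362236023, 0.1499113142490387), (0.012173578143119812, 0.044733669608831406), 89.88285827636719)
  hood 167 [0.55742857 0.29265488 0.06509333]
```

View pics/f2.png

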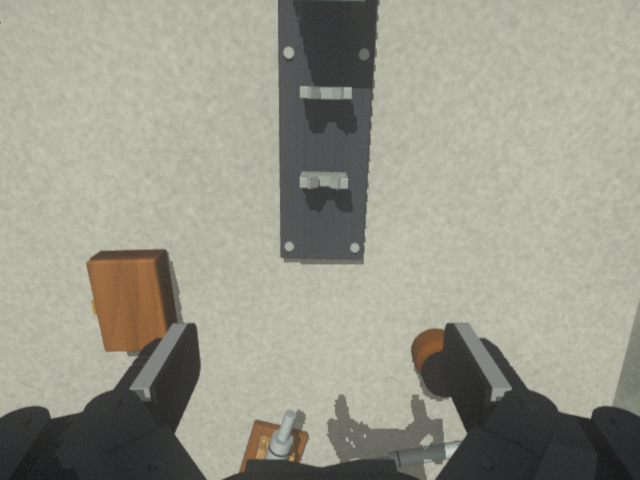

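f2: both rests are visible, at (326,93) and (324,180). The base plate's edges are straight and the hood mouth's edge is at the top, (335,0). The fixture origin is about (0.583, 0.189) with yaw 1.549. The shaft origin is about (0.509, -0.236) with yaw 1.279, and its axis is about 42 mm high by both depth and triangulation. Next I grasp, lift and check.

```bash
cat >> h.py <<'E'
F=np.array([.583,.189]);FY=1.549;fd=np.array([np.cos(FY),np.sin(FY)])
def snap(n):
    hold(.15);c=get_calibration("wrist");im,d=get_image("wrist");cv2.imwrite(f"pics/{n}.png",im[:,:,::-1]);np.savez(f"pics/{n}.npz",d=d,K=c["intrinsics"],T=c["world_from_camera"])
def st(t=""):
    o=observe();print(t,round(o["time_s"],2),o["eef_pos"].round(4),o["tcp_rot"].round(3),"F",o["ft_force"].round(1),"op",round(o["opening"],4),"g",round(o["grasp_force"],1))
E
python3 - <<'E'
from h import *
y=1.279;d=np.array([np.cos(y),np.sin(y)]);g=np.array([.5092,-.2361])+.008*d
movep([*g,.13],[np.pi,0,y]);hold(.2);st()
print(move_l([*g,.022],feed=.08,max_force=10));st("down")
gripper_to(.015,f_grip=40);st("grip")
move_l([*g,.16],feed=.12);hold(.3);st("lift")
snap("l1")
E
```

```text
6.2 [ 0.5122 -0.2278  0.1306] [3.141 0.    1.281] F [-0.3 -0.4  0. ] op 0.0853 g 0.0
False
down 7.7 [ 0.512  -0.2287  0.0226] [3.14  0.    1.279] F [ 0.2 -0.4 -0.3] op 0.0854 g 0.0
grip 8.28 [ 0.5128 -0.2291  0.0227] [3.139e+00 1.000e-03 1.279e+00] F [ 4.6 -1.2 -0.1] op 0.0249 g 40.1
lift 9.88 [ 0.5113 -0.2283  0.1595] [-3.141 -0.     1.279] F [ 0.8  0.7 -3.1] op 0.0244 g 39.9
```

View pics/l1.png

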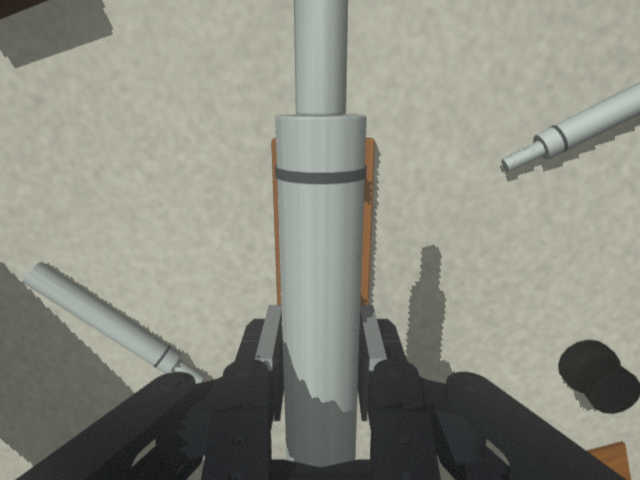

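l1: the shaft is held between the pads, its body spanning columns 277–365, with the shoulder edge at row ~115 and the dark ring at row ~176. I measure its tilt, shoulder position and axis height relative to the TCP before placing.

Run:
```python
from h import *
im,d,c,P,h=load("l1")
o=observe();t=o["eef_pos"];y=o["tcp_rot"][2];D=np.array([np.cos(y),np.sin(y)]);N=np.array([-D[1],D[0]])
def prof(rows,lo,hi):
    out=[]
    for r in rows:
        q=P[r,lo:hi];q=q[(d[r,lo:hi]>0)&(q[:,2]>.1)]
        zt=np.percentile(q[:,2],90);out.append((*(np.array([(q[:,:2]-t[:2])@D,(q[:,:2]-t[:2])@N]).mean(1)),zt-t[2]))
    return np.array(out)
b=prof(range(122,270),270,372);print("body",b[::30].round(4).tolist());print("z slope",np.polyfit(b[:,0],b[:,2],1),"lat slope",np.polyfit(b[:,0],b[:,1],1))
j=prof(range(2,105),290,352);print("journal",j[::30].round(4).tolist(),np.polyfit(j[:,0],j[:,2],1))
for r in range(106,122): print(r,round(float(np.median(((P[r,310:330,:2]-t[:2])@D))),4),round(float(np.median(P[r,310:330,2])-t[2]),4),(d[r,260:380]*(P[r,260:380,2]>.1)>0).sum())
```

```text
body [[0.0767, 0.0009, 0.0323], [0.0692, 0.001, 0.032], [0.0613, 0.0011, 0.0325], [0.053, 0.0011, 0.0321], [0.0443, 0.0011, 0.032]]
z slope [0.00374375 0.03183641] lat slope [-0.00090412  0.00116743]
journal [[0.105, 0.0011, 0.0265], [0.0983, 0.0011, 0.0263], [0.0913, 0.0011, 0.0266], [0.0841, 0.001, 0.0263]] [0.00123632 0.02618686]
106 0.0806 0.0257 50
107 0.0804 0.026 50
108 0.0801 0.0263 50
109 0.0799 0.0259 50
110 0.0796 0.0259 50
111 0.0794 0.0259 50
112 0.0791 0.0255 50
113 0.0789 0.0257 49
114 0.0786 0.0254 86
115 0.0784 0.0277 90
116 0.0783 0.0316 90
117 0.078 0.0316 92
118 0.0778 0.0316 92
119 0.0776 0.0315 92
120 0.0773 0.0317 92
121 0.0771 0.0318 91
```

The shaft is level, with its axis 19.2 mm above the TCP and the grasp at shaft x = +6.7 mm. The wrist camera shows a lateral bias of about 1.1 mm, which I correct for in the fixture position. Next I place it.

```bash
sed -i 's/^F=.*;FY/F=np.array([.584,.189]);FY/' h.py
python3 - <<'E'
from h import *
g=F+fd*(-.022+.0067)
movep([*g,.13],[np.pi,0,FY]);hold(.3);st("over")
move_l([*g,.055],feed=.08);hold(.3);st("near")
print(move_l([*g,.033],feed=.015,max_force=4));st("touch")
gripper_to(.06);hold(.2);st("open")
move_l([*g,.16],feed=.15)
b=F+fd*(-.19);movep([*b,.22],[np.pi,0,FY]);hold(.2);snap("p1");st("view")
im,_=get_image("side");cv2.imwrite("pics/side1.png",im[:,:,::-1])
E
```

```text
over 11.89 [0.5839 0.1729 0.1301] [3.141 0.    1.548] F [-0.2 -0.4 -2.2] op 0.0251 g 39.9
near 13.28 [0.5839 0.1738 0.0555] [ 3.141 -0.     1.549] F [-0.6 -0.3 -2.3] op 0.0249 g 39.9
True
touch 14.46 [0.5837 0.1737 0.0355] [-3.141  0.     1.549] F [0.4 0.8 5.7] op 0.0248 g 40.6
open 15.09 [0.582  0.1734 0.0336] [-3.138e+00  1.000e-03  1.549e+00] F [0.5 0.9 0.1] op 0.0601 g 0.0
view 17.25 [ 5.798e-01 -1.000e-04  2.197e-01] [-3.141 -0.     1.55 ] F [-0.4 -0.3  0.3] op 0.0603 g 0.0
```

View pics/p1.png

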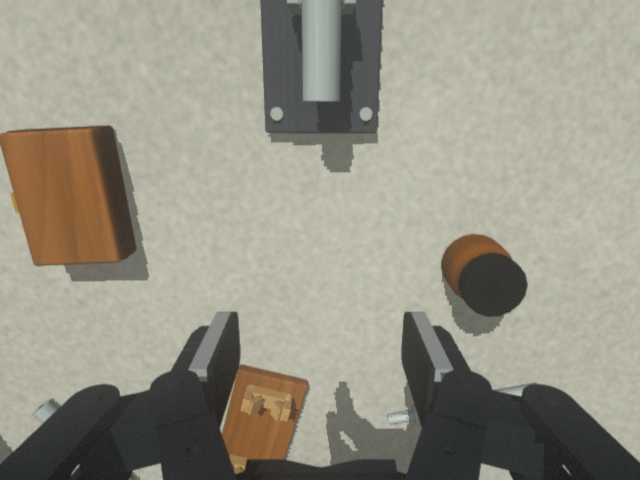

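p1: the shaft lies in the vees, its thick end face at (322,101) centred between the base plate's edges (263–380), and the case and jar are undisturbed. Contact came at z = 35.5 mm, where the text puts it. I check the lie numerically.

Run:
```python
from h import *
im,d,c,P,h=load("p1")
ts=[]
for r in range(2,98,12):
    q=P[r,290:352];q=q[q[:,2]>.05];rel=q[:,:2]-F;ts.append([(rel@fd).mean(),(rel@[-fd[1],fd[0]]).mean(),np.percentile(q[:,2],90)])
print(np.round(ts,4).tolist())
q=P[95:110,310:335].reshape(-1,3);q=q[q[:,2]>.06];print("thick face fixture x",((q[:,:2]-F)@fd).min())
im,d=get_image("top");Q=cloud(d,get_calibration("top"));z=Q[...,2];rel=Q[...,:2]-F;X=rel@fd;Y=rel@np.array([-fd[1],fd[0]])
m=(d>0)&(z>.058)&(abs(Y)<.02)&(X>-.13)&(X<.09)
print("top: z vs x",np.polyfit(X[m],z[m],1),"y vs x",np.polyfit(X[m],Y[m],1),"x range",X[m].min(),X[m].max(),"yaw est")
```

```text
[[-0.0483, 0.0008, 0.0677], [-0.0563, 0.0009, 0.068], [-0.0618, 0.0011, 0.0679], [-0.0686, 0.0011, 0.0679], [-0.0756, 0.0011, 0.0676], [-0.0827, 0.0011, 0.0681], [-0.0899, 0.0007, 0.0674], [-0.0973, 0.0011, 0.0674]]
thick face fixture x -0.10692014334379138
top: z vs x [-0.49254608  0.07736748] y vs x [-0.00419068  0.00303053] x range -0.1299810137895337 0.08982681018058065 yaw est
```

It lies level (axis at 55 mm), centred, with the thick face at fixture x = -107 mm. Next I push it with the shut fingers on the thick end: quickly to just short of the earliest plunger position, then slowly with a force stop.

Run:
```python
from h import *
gripper_to(0,f_grip=30)
P=lambda x,z:[*(F+fd*x),z]
movep(P(-.137,.12),[np.pi,0,FY]);move_l(P(-.137,.050),feed=.1);hold(.4);st("behind")
X=lambda:(observe()["eef_pos"][:2]-F)@fd
print("approach",move_l(P(-.107,.050),feed=.03,max_force=8),X())   # shaft moved at most ~11-14 mm
hold(.2);st()
f0=observe()["ft_force"]@np.r_[fd,0]
for i in range(30):
    x=X()
    hit=move_l(P(-.105+.002*(i+1),.050),feed=.006,max_force=8)
    f=observe()["ft_force"]@np.r_[fd,0];print(i,hit,round(X(),4),round(f,1))
    if hit or observe()["time_s"]>45: break
st("end")
```

```text
behind 19.73 [0.5812 0.0521 0.0503] [3.141 0.    1.549] F [-0.1  0.3 -0.6] op 0.0 g 0.0
approach False -0.10690558483067383
 21.07 [0.5817 0.0821 0.05  ] [-3.142 -0.     1.549] F [-0.4 -0.6  0.3] op -0.0 g 0.5
0 False -0.1029 -3.0
1 False -0.1009 -2.1
2 False -0.0989 -2.4
3 False -0.0969 -2.9
4 False -0.0949 -3.1
5 False -0.0929 -3.2
6 False -0.0909 -3.7
7 False -0.0894 -6.9
8 True -0.0895 -0.6
end 25.61 [0.5817 0.0995 0.0496] [-3.141  0.004  1.549] F [ 1.7 -0.6  1.1] op -0.0 g 0.3
```

Friction was about 2.5 N. The spring adds roughly 0.8 N from about X = -0.095, and the force climbs sharply at X = -0.0895, so the plunger feels firm. I back off, probe once more gently to confirm, then retreat and look.

Run:
```python
from h import *
P=lambda x,z:[*(F+fd*x),z]
X=lambda:(observe()["eef_pos"][:2]-F)@fd
move_l(P(-.093,.050),feed=.02);hold(.4);st("off")
print(move_l(P(-.0875,.050),feed=.005,max_force=7),X());st("probe")
move_l(P(-.125,.050),feed=.05);move_l(P(-.125,.12),feed=.15);gripper_to(.06)
movep([*(F+fd*(-.17)),.22],[np.pi,0,FY]);hold(.2);snap("p2");st("view")
im,d,c,Q,h=load("p2")
for r in range(2,110,18):
    q=Q[r,290:352];q=q[q[:,2]>.05]
    if len(q): rel=q[:,:2]-F;print(((rel@fd).mean()).round(4),((rel@[-fd[1],fd[0]]).mean()).round(4),np.percentile(q[:,2],90).round(4))
q=Q[:160,310:335].reshape(-1,3);q=q[q[:,2]>.06];print("thick face",((q[:,:2]-F)@fd).min())
im,_=get_image("side");cv2.imwrite("pics/side2.png",cv2.resize(im[200:460,150:400,::-1],(750,600))[:,:])
```

```text
off 26.29 [0.5819 0.096  0.05  ] [-3.14   0.005  1.549] F [ 0.4 -0.9 -0.1] op -0.0002 g 0.0
True -0.08963723286236894
probe 27.18 [0.5816 0.0994 0.0495] [-3.139  0.008  1.55 ] F [ 0.  -1.5  0.7] op 0.0002 g 0.3
view 30.17 [0.5799 0.0194 0.219 ] [-3.14 -0.    1.55] F [ 0.4 -0.2  0.4] op 0.06 g 0.0
-0.0291 0.0007 0.0678
-0.039 0.001 0.0677
-0.0494 0.001 0.0677
-0.0599 0.001 0.0673
-0.0707 0.001 0.0677
thick face -0.08758624751115875
```

View pics/side2.png

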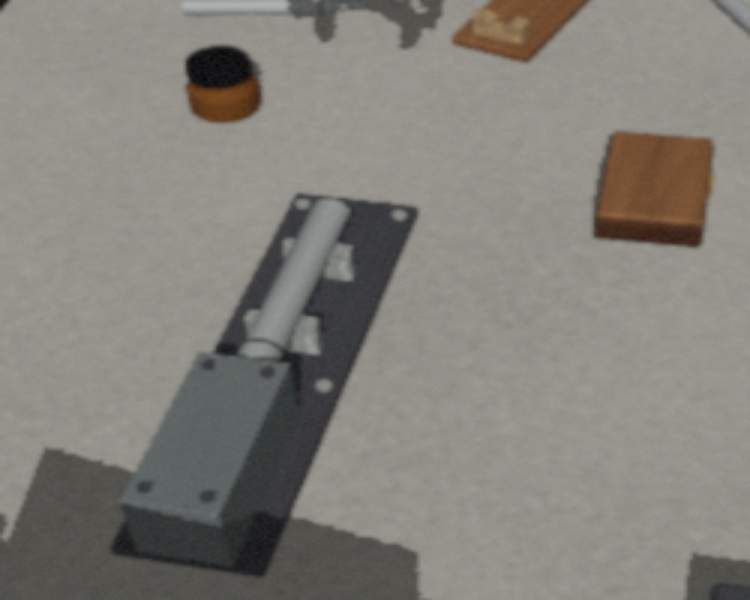

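side2: the shaft lies in both rests, body from about (330,210) to (268,345), with the journal inside the hood mouth at (260,350). The jar and case have not moved. The thick-face figure looks like a depth outlier, because the row at r=92 had no shaft pixels, so I recheck it row by row.

Run:
```python
from h import *
for n,R in(("p1",range(90,112,2)),("p2",range(74,112,2))):
    im,d,c,Q,h=load(n)
    for r in R:
        print(n,r,((np.median(Q[r,315:330,:2],0)-F)@fd).round(4),np.median(Q[r,315:330,2]).round(4),im[r,322],((ray((322,r),c,.068)[0,:2]-F)@fd).round(4))
```

```text
p1 90 -0.0999 0.0677 [173 179 170] -0.0999
p1 92 -0.1011 0.0675 [170 177 170] -0.1011
p1 94 -0.1023 0.0669 [169 175 166] -0.1023
p1 96 -0.1036 0.067 [172 180 171] -0.1036
p1 98 -0.1048 0.0674 [171 178 168] -0.1048
p1 100 -0.1061 0.067 [152 158 149] -0.1061
p1 102 -0.1074 0.0116 [69 70 68] -0.1073
p1 104 -0.1089 0.0116 [63 61 63] -0.1086
p1 106 -0.1104 0.0119 [57 59 59] -0.1098
p1 108 -0.1119 0.0117 [60 61 58] -0.1111
p1 110 -0.1134 0.0118 [63 66 62] -0.1123
p2 74 -0.0708 0.0675 [172 180 171] -0.0709
p2 76 -0.072 0.0673 [174 180 171] -0.0721
p2 78 -0.0732 0.0671 [173 180 171] -0.0733
p2 80 -0.0744 0.067 [175 180 170] -0.0745
p2 82 -0.0756 0.0674 [173 180 170] -0.0757
p2 84 -0.0769 0.0674 [144 151 144] -0.0769
p2 86 -0.0763 0.0116 [66 65 61] -0.0781
p2 88 -0.0777 0.0115 [61 64 60] -0.0793
p2 90 -0.0792 0.0115 [60 61 59] -0.0806
p2 92 -0.0807 0.0112 [56 59 56] -0.0818
p2 94 -0.0822 0.0117 [60 60 57] -0.083
p2 96 -0.0836 0.0116 [58 58 54] -0.0842
p2 98 -0.0851 0.0117 [59 63 60] -0.0855
p2 100 -0.0866 0.0112 [60 60 59] -0.0867
p2 102 -0.088 0.012 [59 57 56] -0.088
p2 104 -0.0895 0.0118 [58 58 58] -0.0892
p2 106 -0.091 0.0117 [54 56 55] -0.0905
p2 108 -0.0925 0.0116 [61 63 59] -0.0917
p2 110 -0.094 0.012 [61 61 61] -0.093
```

View pics/p2.png

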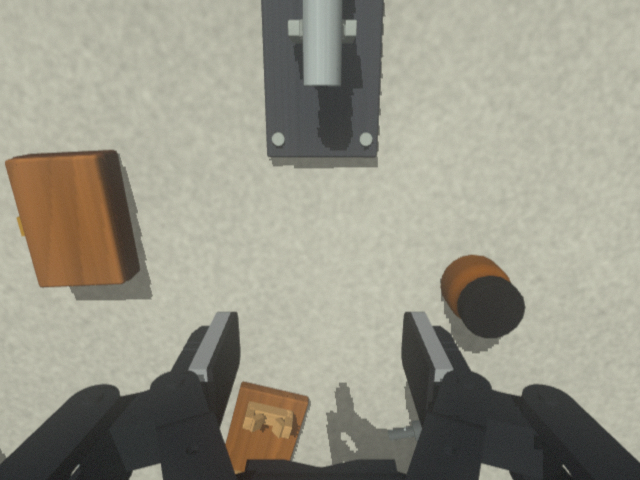

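p2: the thick end face is now at (322,85), fixture x ≈ -77.5 mm. That matches the finger's stop position, and the tip is about 22 mm inside the hood. Both pushes went firm at the same spot and the robot is clear, so I hand in.

```bash
python3 -c "
from plant import *
print(job_done())"
```

```text
the job is handed in; nothing more can be done
None
```

The job is handed in, result not reported: the shaft lies level in both vees with its tip about 22 mm inside the hood, and two pushes went firm at the same spot, so by feel the plunger is home and the head was not shoved back; the case and jar look unmoved, the loupe was not re-checked, and the robot is clear at about 30 s.

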